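# Seasoning shakers to the serving rack in reverse order

## Robot

A 6-joint arm with a two-finger parallel gripper is mounted at the origin on the work surface. World frame = base frame: x ahead of the robot, y to its left, z up, the work surface at z = 0. Lengths are in mm, angles in rad, forces in N, time in s.
With the tool pointing down it reaches from about 300 to 775 mm from the base axis. Payload 14.6 kg.
Tool frame: the origin (TCP) lies midway between the tips of the shut fingers; the grasp point (between the pads) lies 19 mm behind it; z points along the fingers, y is the line along which they close (so a half turn about z gives the same grasp; the last joint's range is limited). The gripper opens to 94 mm and grips with 3 to 60 N. Pads are 16 mm wide; open, the fingers measure 119 mm over their backs; the gripper's body (75 mm by 177 mm) begins 78 mm behind the grasp point.
Start: joints at [-1.207, 0.3, 1.521, -0, 1.321, -0.067], TCP at [229.671, -499.74, 205.446] pointing down, gripper open.
Joint ranges: [-3.03, 3.03], [-0.79, 2.21], [0.23, 2.52], [-1.04, 4.18], [0, 3.07], [-2.55, 2.55]. Speed limits (rad/s): [2.22, 2.22, 2.57, 3.14, 3.14, 3.14].

## Interface

Orientations are given as [roll, pitch, yaw] about the fixed x, y, z axes, in that order (R = Rz(yaw) Ry(pitch) Rx(roll)).
In Python, from cell import manip gives the robot as it stands.
- The arm moves only by the shell command python3 -m creep 'ROWS' [OPENING] [FORCE]. ROWS is text: rows parted by semicolons, each of 6 numbers parted by spaces: the shift along the tool's x, y, z normalised to -1 to 1, where 1 is 4 cm, then the turn, a rotation vector about the tool's x, y, z normalised to -1 to 1, where 1 is pi rad. In form: dx dy dz ax ay az; .... A call has 1 to 20 rows; each row shifts and turns the commanded pose from where the row before left it, along the tool's axes as they then stand; what a row does not reach is not made up. A row lasts 1/8 s, in which the tool goes at most 62.5 mm and 10.7 degrees, less where a joint would pass 70% of its speed; a pose out of reach is approached as far as the arm can. A call with a number of a shift or a turn outside -1 to 1 is refused whole. A call with a gripper value outside its range is refused whole. OPENING is the closure, from 0 (fully open) to 1 (shut), set as the call begins (- or left out, the last holds). The fingers move at their own pace and stop on an object; FORCE is the grip in N (left out, the last holds). Time passes only in rows, so rows that do not move let the fingers close. It gives the time, the measured TCP pose, the force, the opening and the grip force at its end, in the units of the state.
- manip.read_state(): the state, without advancing time (a new reading comes with each control period).
- manip.camera(name): name is "scene" or "side" or "wrist"; returns a dict with "color" (400x640x3 uint8, red, green, blue), "range_z" (400x640 float32, mm along the optical axis (not along the pixel's ray), 0 where there is no reading), "camera_matrix" (3x3 intrinsics, pixels), "k1" (the pictures are not rectified: a ray, as slopes to the right and down, at radius r is drawn at 1 + k1 r^2 times it, then the intrinsics apply), "T" (4x4, takes a point from camera to world coordinates). Camera axes: x right, y down, z forward; pixel columns grow to the right and rows downward; lengths in mm; the calibration is good to about 2 mm. A picture is of the moment at which its call begins.
- manip.sign_off(): hands the job in; it is judged then, once.
The state is a dict: "clock": time; "joints": joint angles; "qd": joint speeds; "effort": joint torques, N m; "eef_pos": TCP position; "eef_rot": TCP orientation; "wrist_force": force on the tool from outside, world axes, zero at the start; "moment": the same for the moment, N m; "finger_gap": finger opening in mm; "finger_force": force on a finger pad.
Only numpy, scipy, OpenCV 4.12 (cv2) and the standard library are available. Lean on these libraries where they do the work, as an engineer would, in place of code of your own. Each camera call takes 0.05 s, during which the arm holds its last target. There are 200 camera calls.

## Task

Move the four seasoning shakers from the dark refill rack to the wooden serving rack in reverse order: the shaker that stands next to the refill rack's blue end goes to the place farthest from the serving rack's blue end, and so on along the row, until the one farthest from blue stands next to blue. Stand one shaker upright in the middle of each round mark, put it down gently without dropping it or knocking any shaker over, and let go of it.

Things in the scene. Friction and masses are not known exactly. Their poses are not given: they have to be found in the camera images.
- refill_rack: Start rack, fixed, any yaw. Dark steel base plate 12 mm thick, 284 mm along y, 92 mm wide plus a 34 mm strip of coloured tags on the -x side; rails 39 mm high at x = +-40 mm; end plates 48 mm high, BLUE at +y, dark at -y. Origin: on the counter under the middle of the row; z up. Places at x = 0, y = 90, 30, -30, -90 mm, floor at z = 12 mm.
- serving_rack: Rack to fill, fixed, any yaw, empty at the start. Brown wooden base plate 12 mm thick, 284 mm along y, 92 mm wide, no tags; rails 39 mm high at x = +-40 mm; end plates 48 mm high, BLUE at +y, wooden at -y. Origin: on the counter under the middle of the row; z up. Places (grey rings 54 mm across) at x = 0, y = 90, 30, -30, -90 mm, floor at z = 12 mm.
- shaker_red: Seasoning shaker, red contents (chilli) and red cap: upright round jar 44 mm in diameter, 95 mm high, clear plastic up to 70 mm, above it the cap, just as wide; 110 to 225 g. Origin: centre of its underside, z up. It starts in one of the four places of the refill rack (within 3 mm), order shuffled; neighbours are 60 mm apart between centres.
- shaker_green: Seasoning shaker, green contents (oregano) and green cap: upright round jar 44 mm in diameter, 95 mm high, clear plastic up to 70 mm, above it the cap, just as wide; 110 to 225 g. Origin: centre of its underside, z up. It starts in one of the four places of the refill rack (within 3 mm), order shuffled; neighbours are 60 mm apart between centres.
- shaker_yellow: Seasoning shaker, yellow contents (cheese) and yellow cap: upright round jar 44 mm in diameter, 95 mm high, clear plastic up to 70 mm, above it the cap, just as wide; 110 to 225 g. Origin: centre of its underside, z up. It starts in one of the four places of the refill rack (within 3 mm), order shuffled; neighbours are 60 mm apart between centres.
- shaker_black: Seasoning shaker, black contents (pepper) and black cap: upright round jar 44 mm in diameter, 95 mm high, clear plastic up to 70 mm, above it the cap, just as wide; 110 to 225 g. Origin: centre of its underside, z up. It starts in one of the four places of the refill rack (within 3 mm), order shuffled; neighbours are 60 mm apart between centres.
- tag_red: Flat red tag with white rim, 24 x 36 mm, 7 mm high, fixed on the refill rack's tag strip, 62 mm to the rack's -x side of the place where the red shaker starts (same y in the rack's frame): it keeps the first order legible. Not moved. Top 19 mm above the counter. Origin: centre of its underside.
- tag_green: Flat green tag with white rim, 24 x 36 mm, 7 mm high, fixed on the refill rack's tag strip, 62 mm to the rack's -x side of the place where the green shaker starts (same y in the rack's frame): it keeps the first order legible. Not moved. Top 19 mm above the counter. Origin: centre of its underside.
- tag_yellow: Flat yellow tag with white rim, 24 x 36 mm, 7 mm high, fixed on the refill rack's tag strip, 62 mm to the rack's -x side of the place where the yellow shaker starts (same y in the rack's frame): it keeps the first order legible. Not moved. Top 19 mm above the counter. Origin: centre of its underside.
- tag_black: Flat black tag with white rim, 24 x 36 mm, 7 mm high, fixed on the refill rack's tag strip, 62 mm to the rack's -x side of the place where the black shaker starts (same y in the rack's frame): it keeps the first order legible. Not moved. Top 19 mm above the counter. Origin: centre of its underside.

How it is judged (in metres and radians):
At the end, for the whole second after the job is handed in: Each shaker stands upright (within 0.12 rad) and at rest on the floor of the serving rack, within 13 mm of the centre of its place in x and in y, in the reverse of the order in which they stood on the refill rack, counted from the blue ends (the tags show that order) (((y of tag_red in the frame of refill_rack between 0.07 and 0.11 m and y of shaker_red in the frame of serving_rack between -0.103 and -0.077 m) or (y of tag_red in the frame of refill_rack between 0.01 and 0.05 m and y of shaker_red in the frame of serving_rack between -0.043 and -0.017 m) or (y of tag_red in the frame of refill_rack between -0.05 and -0.01 m and y of shaker_red in the frame of serving_rack between 0.017 and 0.043 m) or (y of tag_red in the frame of refill_rack between -0.11 and -0.07 m and y of shaker_red in the frame of serving_rack between 0.077 and 0.103 m)) and x of shaker_red in the frame of serving_rack between -0.013 and 0.013 m and z of shaker_red in the frame of serving_rack between 0.006 and 0.018 m and angle between each of shaker_red, shaker_green, shaker_yellow, shaker_black's own z axis and vertical below 0.12 rad and linear speed of each of shaker_red, shaker_green, shaker_yellow, shaker_black below 0.02 m/s and ((y of tag_green in the frame of refill_rack between 0.07 and 0.11 m and y of shaker_green in the frame of serving_rack between -0.103 and -0.077 m) or (y of tag_green in the frame of refill_rack between 0.01 and 0.05 m and y of shaker_green in the frame of serving_rack between -0.043 and -0.017 m) or (y of tag_green in the frame of refill_rack between -0.05 and -0.01 m and y of shaker_green in the frame of serving_rack between 0.017 and 0.043 m) or (y of tag_green in the frame of refill_rack between -0.11 and -0.07 m and y of shaker_green in the frame of serving_rack between 0.077 and 0.103 m)) and x of shaker_green in the frame of serving_rack between -0.013 and 0.013 m and z of shaker_green in the frame of serving_rack between 0.006 and 0.018 m and ((y of tag_yellow in the frame of refill_rack between 0.07 and 0.11 m and y of shaker_yellow in the frame of serving_rack between -0.103 and -0.077 m) or (y of tag_yellow in the frame of refill_rack between 0.01 and 0.05 m and y of shaker_yellow in the frame of serving_rack between -0.043 and -0.017 m) or (y of tag_yellow in the frame of refill_rack between -0.05 and -0.01 m and y of shaker_yellow in the frame of serving_rack between 0.017 and 0.043 m) or (y of tag_yellow in the frame of refill_rack between -0.11 and -0.07 m and y of shaker_yellow in the frame of serving_rack between 0.077 and 0.103 m)) and x of shaker_yellow in the frame of serving_rack between -0.013 and 0.013 m and z of shaker_yellow in the frame of serving_rack between 0.006 and 0.018 m and ((y of tag_black in the frame of refill_rack between 0.07 and 0.11 m and y of shaker_black in the frame of serving_rack between -0.103 and -0.077 m) or (y of tag_black in the frame of refill_rack between 0.01 and 0.05 m and y of shaker_black in the frame of serving_rack between -0.043 and -0.017 m) or (y of tag_black in the frame of refill_rack between -0.05 and -0.01 m and y of shaker_black in the frame of serving_rack between 0.017 and 0.043 m) or (y of tag_black in the frame of refill_rack between -0.11 and -0.07 m and y of shaker_black in the frame of serving_rack between 0.077 and 0.103 m)) and x of shaker_black in the frame of serving_rack between -0.013 and 0.013 m and z of shaker_black in the frame of serving_rack between 0.006 and 0.018 m); the robot touches nothing.
It fails at once if a shaker is knocked over (leans more than 0.6 rad) (angle between any of shaker_red, shaker_green, shaker_yellow, shaker_black's own z axis and vertical above 0.6 rad).
It fails at once if a shaker is dropped (falls faster than 0.6 m/s with no finger on it, about a 20 mm fall) ((linear speed of shaker_red above 0.6 m/s and contact force between shaker_red and the fingers below 0.2 N) or (linear speed of shaker_green above 0.6 m/s and contact force between shaker_green and the fingers below 0.2 N) or (linear speed of shaker_yellow above 0.6 m/s and contact force between shaker_yellow and the fingers below 0.2 N) or (linear speed of shaker_black above 0.6 m/s and contact force between shaker_black and the fingers below 0.2 N)).
It also fails if it takes over 120 s, if anything falls off the work surface, if the arm or the gripper's body presses on something with over 40 N, if the wrist force passes 120 N, or if a joint passes its speed limit or range.

## Working session

There is one attempt and no reset: what is moved stays moved. The work goes in short steps, Python scripts to look and compute and a shell command to move; the robot and the scene stay as the last step left them, time stands still between calls to the robot, and variables do not carry over. Pictures are saved under pics/ and viewed, at most 14 in all, crops included, and the job is handed in when it is done.

```bash
mkdir -p pics; ls
python3 - <<'E'
from cell import manip
import cv2,numpy as np
for n in ("scene","side"):
    c=manip.camera(n); cv2.imwrite(f"pics/{n}0.png",c["color"][:,:,::-1])
    print(n,c["camera_matrix"].tolist(),c["k1"],np.round(c["T"],3).tolist())
s=manip.read_state(); print(s)
E
```

```text
pics
scene [[450.948155676273, 0.0, 322.17201187781643], [0.0, 450.948155676273, 193.5127726528346], [0.0, 0.0, 1.0]] 0.04482809574691715 [[0.664, 0.499, -0.557, 1111.009], [0.748, -0.428, 0.508, -521.826], [0.015, -0.754, -0.657, 712.081], [0.0, 0.0, 0.0, 1.0]]
side [[449.10137020345866, 0.0, 317.77703323150473], [0.0, 449.10137020345866, 202.63729064004679], [0.0, 0.0, 1.0]] -0.018381349465267365 [[0.977, -0.105, 0.184, 328.941], [-0.212, -0.49, 0.846, -927.683], [0.001, -0.865, -0.501, 606.489], [0.0, 0.0, 0.0, 1.0]]
{'clock': 0.1, 'joints': array([-1.20659060e+00,  3.00387176e-01,  1.52150262e+00, -3.79853854e-06,
        1.32070010e+00, -6.66094124e-02]), 'qd': array([ 0.00059446, -0.00121369, -0.00096537,  0.00154969,  0.0002624 ,
        0.0002225 ]), 'effort': array([ 3.01211767e-03, -5.32637501e+01, -3.53283441e+01,  7.09558139e-02,
        2.34638719e-02, -4.98896327e-05]), 'eef_pos': array([ 229.59638207, -499.53354093,  204.96555732]), 'eef_rot': array([-3.14059739e+00, -6.27048449e-05,  4.30816047e-01]), 'wrist_force': array([0.71158372, 0.48999303, 0.07206163]), 'moment': array([0.04273819, 0.00888607, 0.01062136]), 'finger_force': 0.0, 'finger_gap': 94.02983706764873}
```

View pics/scene0.png

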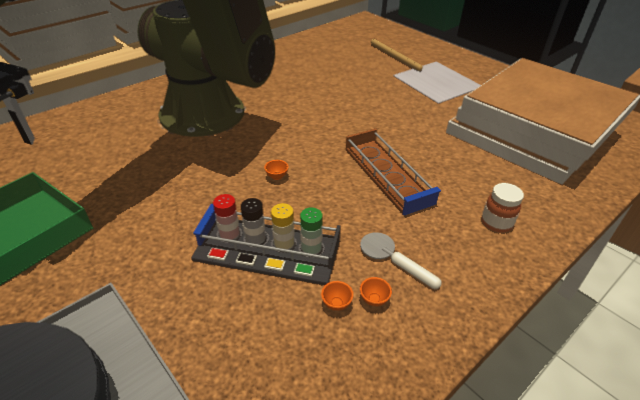

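View pics/side0.png

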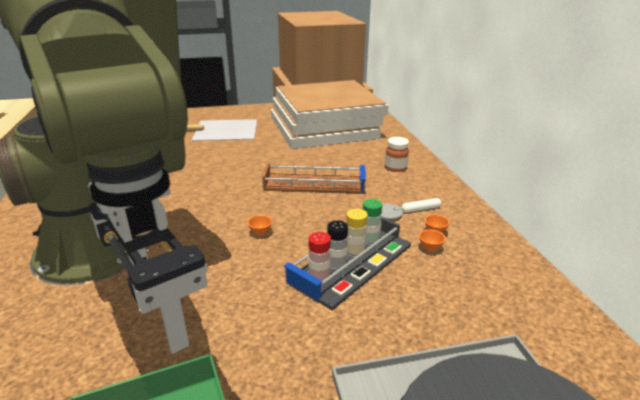

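The scene view shows the refill rack, with blue at its left end (207,220) and the order from blue being red (225,205), black (252,210), yellow (283,216), green (311,219). The serving rack runs from (362,140) to its blue end at (422,200). The side view agrees, with blue at (304,280) and (363,177).

```bash
cat > h.py <<'E'
from cell import manip
import cv2,numpy as np
def ray(c,px):
    u=cv2.undistortPoints(np.float64(px).reshape(-1,1,2),c["camera_matrix"],np.array([c["k1"],0,0,0.]))[:,0]
    return np.c_[u,np.ones(len(u))]@c["T"][:3,:3].T
def plane(c,px,z):
    d=ray(c,px);o=c["T"][:3,3];return o+d*((z-o[2])/d[:,2])[:,None]
def cloud(c):
    v,u=np.mgrid[0:400,0:640];px=np.c_[u.ravel(),v.ravel()]
    P=c["T"][:3,3]+ray(c,px)*c["range_z"].reshape(-1,1)
    P[c["range_z"].ravel()<=0]=-9999   # no reading
    return P.reshape(400,640,3)
def hsv(c): return cv2.cvtColor(c["color"],cv2.COLOR_RGB2HSV)
E
python3 - <<'E'
from h import *
for n in ("scene","side"):
    c=manip.camera(n);P=cloud(c);H=hsv(c);h,s,v=[H[...,i].astype(int) for i in range(3)]
    x,y,z=P[...,0],P[...,1],P[...,2]
    near=(x>250)&(x<800)&(y>-450)&(y<350)
    col={"red":((h<6)|(h>174))&(s>170),"yellow":(abs(h-25)<5)&(s>180),"green":(abs(h-62)<14)&(s>130),"black":(v<60),"blue":(abs(h-112)<10)&(s>130)}
    for k,m in col.items():
        for nm,lo,hi in (("tag",14,24),("top",102,113),("blue",-5,60)):
            if (k=="blue")!=(nm=="blue"): continue
            M=(m&near&(z>lo)&(z<hi)).astype(np.uint8)
            q,l,st,ce=cv2.connectedComponentsWithStats(M)
            for i in range(1,q):
                if st[i,4]>25:
                    p=np.array([ce[i]]); S=P[l==i]
                    print(n,k,nm,st[i].tolist(),"raymean",plane(c,p,19 if nm=="tag" else 107 if nm=="top" else 48)[0].round(1),"cloud",S.mean(0).round(1),"min",S.min(0).round(),"max",S.max(0).round())
E
```

```text
scene red tag [210, 248, 16, 9, 99] raymean [ 520.9 -266.7   19. ] cloud [ 520.7 -266.6   18.8] min [ 505. -280.   16.] max [ 536. -253.   22.]
scene red top [213, 194, 22, 16, 258] raymean [ 488.5 -218.7  107. ] cloud [ 487.7 -218.3  106.3] min [ 463. -239.  102.] max [ 508. -197.  109.]
scene yellow tag [267, 259, 16, 9, 100] raymean [ 617.9 -196.4   19. ] cloud [ 617.6 -196.2   18.7] min [ 603. -210.   16.] max [ 633. -183.   22.]
scene yellow top [271, 203, 22, 17, 264] raymean [ 585.9 -148.5  107. ] cloud [ 585.2 -148.   106.3] min [ 562. -168.  102.] max [ 606. -126.  109.]
scene green tag [297, 264, 15, 9, 91] raymean [ 666.6 -161.4   19. ] cloud [ 666.3 -161.1   18.6] min [ 651. -176.   16.] max [ 680. -149.   22.]
scene green top [301, 208, 21, 17, 260] raymean [ 632.6 -113.8  107. ] cloud [ 631.9 -113.1  106.2] min [ 610. -133.  102.] max [653. -90. 109.]
scene black tag [205, 216, 10, 18, 43] raymean [ 443.3 -237.6   19. ] cloud [ 443.5 -237.6   19.3] min [ 427. -258.   14.] max [ 459. -217.   24.]
scene black tag [238, 254, 15, 8, 84] raymean [ 569.3 -232.3   19. ] cloud 
[... 1098 characters left out ...]
[364, 200, 17, 11, 129] raymean [ 626.6 -119.3  107. ] cloud [ 627.  -118.3  106.4] min [ 609. -133.  102.] max [647. -96. 109.]
side black tag [355, 268, 11, 8, 47] raymean [ 569.6 -231.7   19. ] cloud [ 569.7 -231.7   19. ] min [ 558. -244.   17.] max [ 580. -220.   21.]
side black top [328, 221, 19, 13, 149] raymean [ 528.6 -191.8  107. ] cloud [ 528.8 -191.   106.5] min [ 510. -206.  102.] max [ 549. -168.  109.]
side blue blue [360, 166, 5, 25, 71] raymean [687.1 138.7  48. ] cloud [689.6 146.3  44.2] min [678. 115.  11.] max [705. 192.  51.]
side blue blue [285, 263, 36, 37, 703] raymean [ 443.5 -270.3   48. ] cloud [ 446.5 -251.5   32.2] min [ 416. -287.    3.] max [ 474. -190.   51.]
```

Run:
```python
from h import *
for n in ("scene","side"):
    c=manip.camera(n);P=cloud(c);x,y,z=P[...,0],P[...,1],P[...,2]
    M=(x>380)&(x<760)&(y>20)&(y<330)&(z>8)&(z<56)
    M=M.astype(np.uint8); q,l,st,ce=cv2.connectedComponentsWithStats(cv2.dilate(M,np.ones((5,5))))
    i=1+st[1:,4].argmax(); m=(l==i)&(M>0)
    S=P[m]; print(n,st[i],len(S))
    for lo,hi in ((8,56),(34,43),(44,52)):
        T=S[(S[:,2]>lo)&(S[:,2]<hi)]; (cx,cy),wh,a=cv2.minAreaRect(T[:,:2].astype(np.float32)); print(lo,hi,len(T),cx,cy,wh,a,np.deg2rad(a))
    if n=="scene":
        cv2.imwrite("pics/rack.png",cv2.resize(c["color"][120:220,335:450,::-1],None,fx=5,fy=5,interpolation=cv2.INTER_CUBIC))
```

```text
scene [ 344  127   99   88 4269] 3247
8 56 3247 563.9501953125 198.82058715820312 (92.62803649902344, 290.7716979980469) 74.28318786621094 1.296486207142882
34 43 515 563.2015380859375 199.6646728515625 (90.34147644042969, 286.2458801269531) 74.2283935546875 1.2955298659954344
44 52 272 564.2280883789062 200.042724609375 (91.93177795410156, 290.54852294921875) 73.91280364990234 1.290021783070878
side [ 260  161  108   33 2894] 1912
8 56 1912 562.1681518554688 198.147216796875 (100.5504379272461, 288.1980285644531) 74.58163452148438 1.3016950839189678
34 43 403 560.5205688476562 198.5944366455078 (94.58140563964844, 280.4982604980469) 73.97274017333984 1.2910678727470613
44 52 123 563.4519653320312 201.45162963867188 (94.24567413330078, 287.8564147949219) 73.7178955078125 1.2866199942524654
```

View pics/rack.png

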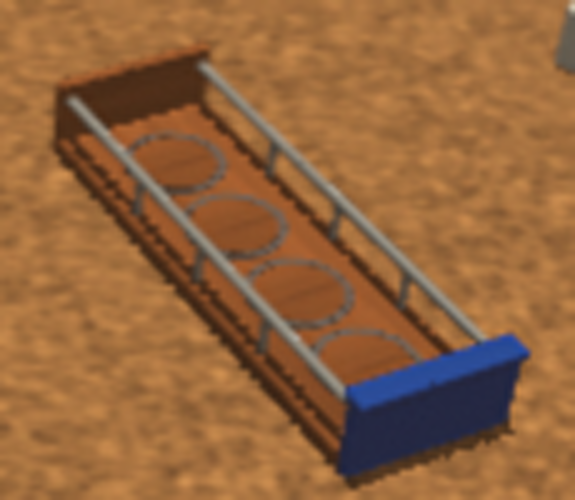

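The crop shows the four rings, with three centres near full-image pixels (370,152.6), (382.4,165.4) and (394.6,178.6). I'll check these against the fitted rack, and start moving over the red shaker.

```bash
cat > go.py <<'E'
import sys,numpy as np
from cell import manip
R=lambda o,y,k:[o[0]+k*np.cos(y),o[1]+k*np.sin(y)]
PICK={"red":(485,-217.2),"black":(533,-183),"yellow":(582.8,-146.5),"green":(630.8,-111.3)}
PLACE={k:R((563.5,199.5),-0.278,d) for k,d in (("red",-90),("black",-30),("yellow",30),("green",90))}
def rel(x,y,z,yaw):
    s=manip.read_state();p=s["eef_pos"];w=s["eef_rot"][2]
    d=np.array([x,y,z])-p
    t=(yaw-w+np.pi/2)%np.pi-np.pi/2
    print("turn units",round(-t/np.pi,4),"| after turn x,y,z units:",np.round([(d[0]*np.cos(yaw)+d[1]*np.sin(yaw))/40,(d[0]*np.sin(yaw)-d[1]*np.cos(yaw))/40,-d[2]/40],3),"rot",s["eef_rot"].round(3),"q",s["joints"].round(2)[[0,5]])
if __name__=="__main__":
    k,w,z=sys.argv[1:4]
    rel(*(PICK if w=="pick" else PLACE)[k],float(z),0.626 if w=="pick" else -0.278)
E
python3 - <<'E'
from h import *
import go
c=manip.camera("scene");print(plane(c,[(370,152.6),(382.4,165.4),(394.6,178.6)],12).round(1),go.PLACE)
E
python3 -m creep '0 0 0 0 0 -0.031; 0 0 0 0 0 -0.031; 0.5 -0.1 0 0 0 0; 0.93 -0.2 0 0 0 0; 0.93 -0.2 0 0 0 0; 0.93 -0.2 0 0 0 0; 0.93 -0.2 0 0 0 0; 0.93 -0.2 0 0 0 0; 0.93 -0.2 0 0 0 0; 0.93 -0.2 0 0 0 0; 0.93 -0.2 0 0 0 0; 0.93 -0.2 0 0 0 0; 0.43 -0.1 0 0 0 0; 0 0 0 0 0 0; 0 0 0 0 0 0; 0 0 0 0 0 0' 0 25; python3 go.py red pick 58
```

```text
[[476.6 224.5  12. ]
 [535.7 208.4  12. ]
 [591.7 191.8  12. ]] {'red': [np.float64(476.955439558373), np.float64(224.19896876320078)], 'black': [np.float64(534.6518131861243), np.float64(207.73298958773358)], 'yellow': [np.float64(592.3481868138757), np.float64(191.26701041226642)], 'green': [np.float64(650.044560441627), np.float64(174.80103123679922)]}
clock: 2.35
eef_pos: [483.8, -217.8, 205.5]
eef_rot: [3.142, 0.0, 0.624]
wrist_force: [-0.0, 0.5, -0.2]
finger_gap: 94.0
finger_force: 0.0
turn units -0.0006 | after turn x,y,z units: [0.033 0.004 3.687] rot [3.142 0.    0.624] q [-0.49  0.45]
```

Rings match within 1 mm. Next I descend on red and grip it.

```bash
python3 -m creep '0.03 0 0.5 0 0 0; 0 0 0.7 0 0 0; 0 0 0.7 0 0 0; 0 0 0.7 0 0 0; 0 0 0.5 0 0 0; 0 0 0.4 0 0 0; 0 0 0.2 0 0 0; 0 0 0 0 0 0; 0 0 0 0 0 0'; python3 -m creep '0 0 0 0 0 0; 0 0 0 0 0 0; 0 0 0 0 0 0; 0 0 0 0 0 0; 0 0 0 0 0 0; 0 0 0 0 0 0; 0 0 0 0 0 0; 0 0 0 0 0 0' 0.8 25
```

```text
clock: 3.48
eef_pos: [485.7, -216.6, 58.1]
eef_rot: [3.141, -0.0, 0.625]
wrist_force: [0.2, 0.9, -0.3]
finger_gap: 93.8
finger_force: 0.0
clock: 4.47
eef_pos: [485.4, -216.4, 57.5]
eef_rot: [3.141, -0.0, 0.626]
wrist_force: [0.2, -0.6, -0.3]
finger_gap: 43.9
finger_force: 25.0
```

```bash
python3 -m creep '0 0 -0.2 0 0 0; 0 0 -0.4 0 0 0; 0 0 -0.6 0 0 0; 0 0 -0.6 0 0 0; 0 0 -0.6 0 0 0; 0 0 -0.4 0 0 0; 0 0 -0.2 0 0 0; 0 0 0 0 0 0.03; 0 0 0 0 0 0.045; 0 0 0 0 0 0.048; 0 0 0 0 0 0.048; 0 0 0 0 0 0.048; 0 0 0 0 0 0.04; 0 0 0 0 0 0.029; 0 0 0 0 0 0; 0 0 0 0 0 0';  python3 go.py red place 58
```

```text
clock: 6.48
eef_pos: [485.3, -216.3, 177.2]
eef_rot: [-3.141, 0.001, -0.277]
wrist_force: [-0.9, 0.5, -1.7]
finger_gap: 43.9
finger_force: 25.0
turn units 0.0003 | after turn x,y,z units: [ -3.222 -10.532   2.981] rot [-3.141e+00  1.000e-03 -2.770e-01] q [-0.49  1.36]
```

```bash
python3 -m creep '-0.12 -0.4 0 0 0 0; -0.21 -0.7 0 0 0 0; -0.257 -0.84 0 0 0 0; -0.257 -0.84 0 0 0 0; -0.257 -0.84 0 0 0 0; -0.257 -0.84 0 0 0 0; -0.257 -0.84 0 0 0 0; -0.257 -0.84 0 0 0 0; -0.257 -0.84 0 0 0 0; -0.257 -0.84 0 0 0 0; -0.257 -0.84 0 0 0 0; -0.257 -0.84 0 0 0 0; -0.21 -0.68 0 0 0 0; -0.11 -0.35 0 0 0 0; 0 0 0 0 0 0; 0 0 0 0 0 0; 0 0 0 0 0 0';  python3 go.py red place 58
python3 - <<'E'
from h import *
cv2.imwrite("pics/carry.png",manip.camera("scene")["color"][:,:,::-1])
E
```

```text
clock: 8.6
eef_pos: [477.7, 223.3, 177.5]
eef_rot: [3.142, -0.0, -0.28]
wrist_force: [-0.3, -0.3, -1.0]
finger_gap: 43.8
finger_force: 25.0
turn units -0.0007 | after turn x,y,z units: [-0.025 -0.017  2.988] rot [ 3.142 -0.    -0.28 ] q [0.37 2.22]
```

View pics/carry.png

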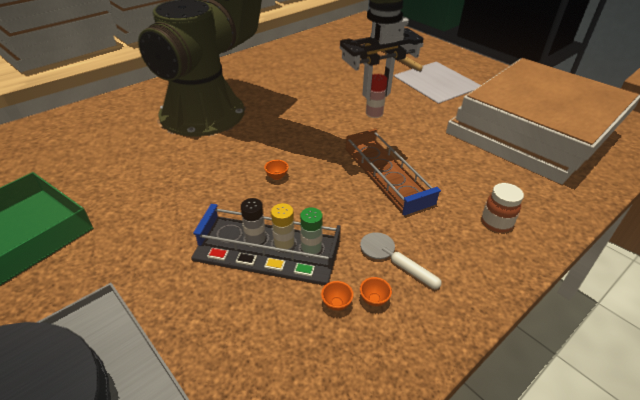

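The red shaker hangs upright in the gripper at (375,95) and the other three are undisturbed. I'll lower it.

```bash
python3 -m creep '-0.02 -0.02 0.3 0 0 0; 0 0 0.5 0 0 0; 0 0 0.6 0 0 0; 0 0 0.6 0 0 0; 0 0 0.4 0 0 0; 0 0 0.2 0 0 0; 0 0 0.15 0 0 0; 0 0 0.1 0 0 0; 0 0 0.06 0 0 0; 0 0 0.04 0 0 0; 0 0 0 0 0 0; 0 0 0 0 0 0; 0 0 0 0 0 0';  python3 go.py red place 58
```

```text
clock: 10.28
eef_pos: [477.1, 225.0, 59.6]
eef_rot: [-3.141, -0.0, -0.279]
wrist_force: [-0.2, 0.3, -2.2]
finger_gap: 43.5
finger_force: 25.0
turn units -0.0004 | after turn x,y,z units: [0.002 0.022 0.039] rot [-3.141 -0.    -0.279] q [0.37 2.22]
```

```bash
python3 -m creep '0 0 0.025 0 0 0; 0 0 0.025 0 0 0; 0 0 0 0 0 0; 0 0 0 0 0 0' ; python3 -m creep '0 0 0 0 0 0; 0 0 0 0 0 0; 0 0 0 0 0 0; 0 0 0 0 0 0; 0 0 0 0 0 0; 0 0 0 0 0 0' 0
```

```text
clock: 10.78
eef_pos: [477.1, 225.0, 57.5]
eef_rot: [-3.142, -0.0, -0.279]
wrist_force: [1.1, -0.1, -0.3]
finger_gap: 43.4
finger_force: 25.0
clock: 11.52
eef_pos: [477.1, 225.0, 57.5]
eef_rot: [-3.142, -0.0, -0.279]
wrist_force: [0.2, 0.3, 0.0]
finger_gap: 93.8
finger_force: 0.0
```

```bash
python3 -m creep '0 0 -0.3 0 0 0; 0 0 -0.6 0 0 0; 0 0 -0.8 0 0 0; 0 0 -0.8 0 0 0; 0 0 -0.5 0 0 0; 0 0 0 0 0 -0.03; 0 0 0 0 0 -0.045; 0 0 0 0 0 -0.048; 0 0 0 0 0 -0.048; 0 0 0 0 0 -0.048; 0 0 0 0 0 -0.04; 0 0 0 0 0 -0.029; 0 0 0 0 0 0; 0 0 0 0 0 0'; python3 go.py black pick 58
```

```text
clock: 13.28
eef_pos: [477.1, 225.0, 177.9]
eef_rot: [3.141, -0.0, 0.624]
wrist_force: [0.4, 0.6, -0.3]
finger_gap: 94.1
finger_force: 0.0
turn units -0.0008 | after turn x,y,z units: [-4.844  9.085  2.997] rot [ 3.141 -0.     0.624] q [0.37 1.32]
```

```bash
python3 -m creep '-0.213 0.4 0 0 0 0; -0.448 0.84 0 0 0 0; -0.448 0.84 0 0 0 0; -0.448 0.84 0 0 0 0; -0.448 0.84 0 0 0 0; -0.448 0.84 0 0 0 0; -0.448 0.84 0 0 0 0; -0.448 0.84 0 0 0 0; -0.448 0.84 0 0 0 0; -0.448 0.84 0 0 0 0; -0.448 0.84 0 0 0 0; -0.152 0.285 0 0 0 0; 0 0 0 0 0 0; 0 0 0 0 0 0; 0 0 0 0 0 0'; python3 go.py black pick 58
```

```text
clock: 15.15
eef_pos: [532.8, -182.1, 177.6]
eef_rot: [3.142, -0.0, 0.627]
wrist_force: [0.1, -0.1, 0.8]
finger_gap: 93.9
finger_force: 0.0
turn units 0.0002 | after turn x,y,z units: [-0.008  0.021  2.99 ] rot [ 3.142 -0.     0.627] q [-0.39  0.55]
```

```bash
python3 -m creep '-0.01 0.02 0.5 0 0 0; 0 0 0.7 0 0 0; 0 0 0.7 0 0 0; 0 0 0.5 0 0 0; 0 0 0.4 0 0 0; 0 0 0.2 0 0 0; 0 0 0 0 0 0; 0 0 0 0 0 0'; python3 -m creep '0 0 0 0 0 0; 0 0 0 0 0 0; 0 0 0 0 0 0; 0 0 0 0 0 0; 0 0 0 0 0 0; 0 0 0 0 0 0; 0 0 0 0 0 0' 0.8 25; python3 -m creep '0 0 -0.2 0 0 0; 0 0 -0.4 0 0 0; 0 0 -0.6 0 0 0; 0 0 -0.6 0 0 0; 0 0 -0.6 0 0 0; 0 0 -0.4 0 0 0; 0 0 -0.2 0 0 0; 0 0 0 0 0 0.03; 0 0 0 0 0 0.045; 0 0 0 0 0 0.048; 0 0 0 0 0 0.048; 0 0 0 0 0 0.048; 0 0 0 0 0 0.04; 0 0 0 0 0 0.029; 0 0 0 0 0 0; 0 0 0 0 0 0';  python3 go.py black place 58
```

```text
clock: 16.15
eef_pos: [533.3, -184.0, 58.2]
eef_rot: [3.141, -0.001, 0.626]
wrist_force: [0.9, -0.4, 0.4]
finger_gap: 93.8
finger_force: 0.0
clock: 17.02
eef_pos: [532.9, -183.8, 57.4]
eef_rot: [-3.141, 0.0, 0.626]
wrist_force: [-0.7, 2.0, 1.6]
finger_gap: 43.7
finger_force: 25.0
clock: 19.02
eef_pos: [532.8, -183.9, 177.2]
eef_rot: [-3.142, 0.001, -0.277]
wrist_force: [0.2, -0.0, -1.5]
finger_gap: 43.5
finger_force: 25.0
turn units 0.0003 | after turn x,y,z units: [-2.642 -9.427  2.981] rot [-3.142e+00  1.000e-03 -2.770e-01] q [-0.4   1.45]
```

```bash
python3 -m creep '-0.112 -0.4 0 0 0 0; -0.168 -0.6 0 0 0 0; -0.238 -0.85 0 0 0 0; -0.238 -0.85 0 0 0 0; -0.238 -0.85 0 0 0 0; -0.238 -0.85 0 0 0 0; -0.238 -0.85 0 0 0 0; -0.238 -0.85 0 0 0 0; -0.238 -0.85 0 0 0 0; -0.238 -0.85 0 0 0 0; -0.238 -0.85 0 0 0 0; -0.14 -0.5 0 0 0 0; -0.08 -0.277 0 0 0 0; 0 0 0 0 0 0; 0 0 0 0 0 0; 0 0 0 0 0 0';  python3 go.py black place 58
python3 - <<'E'
from h import *
cv2.imwrite("pics/carry2.png",manip.camera("scene")["color"][:,:,::-1])
E
```

```text
clock: 21.02
eef_pos: [535.4, 206.9, 177.5]
eef_rot: [3.142, -0.0, -0.28]
wrist_force: [-0.1, 0.1, -1.9]
finger_gap: 43.6
finger_force: 25.0
turn units -0.0007 | after turn x,y,z units: [-0.023 -0.014  2.988] rot [ 3.142 -0.    -0.28 ] q [0.31 2.16]
```

View pics/carry2.png

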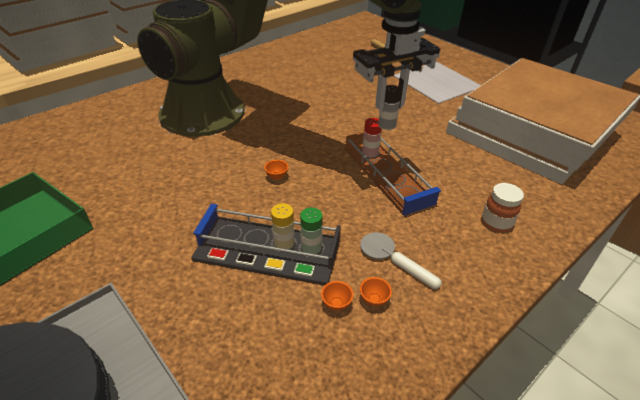

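Red stands upright in the serving rack at its far end (372,138). Black hangs upright at (390,105), ready to go down.

```bash
python3 -m creep '-0.02 0 0.3 0 0 0; 0 0 0.5 0 0 0; 0 0 0.6 0 0 0; 0 0 0.6 0 0 0; 0 0 0.4 0 0 0; 0 0 0.2 0 0 0; 0 0 0.15 0 0 0; 0 0 0.1 0 0 0; 0 0 0.06 0 0 0; 0 0 0.05 0 0 0; 0 0 0.03 0 0 0; 0 0 0 0 0 0; 0 0 0 0 0 0; 0 0 0 0 0 0';  python3 go.py black place 58
```

```text
clock: 22.82
eef_pos: [534.5, 207.9, 57.9]
eef_rot: [-3.142, -0.0, -0.279]
wrist_force: [-0.9, 0.1, -2.5]
finger_gap: 43.6
finger_force: 25.0
turn units -0.0004 | after turn x,y,z units: [ 0.005  0.003 -0.002] rot [-3.142 -0.    -0.279] q [0.31 2.16]
```

```bash
python3 -m creep '0 0 0.015 0 0 0; 0 0 0 0 0 0; 0 0 0 0 0 0' ; python3 -m creep '0 0 0 0 0 0; 0 0 0 0 0 0; 0 0 0 0 0 0; 0 0 0 0 0 0; 0 0 0 0 0 0; 0 0 0 0 0 0' 0;  python3 -m creep '0 0 -0.3 0 0 0; 0 0 -0.6 0 0 0; 0 0 -0.8 0 0 0; 0 0 -0.8 0 0 0; 0 0 -0.5 0 0 0; 0 0 0 0 0 -0.03; 0 0 0 0 0 -0.045; 0 0 0 0 0 -0.048; 0 0 0 0 0 -0.048; 0 0 0 0 0 -0.048; 0 0 0 0 0 -0.04; 0 0 0 0 0 -0.029; 0 0 0 0 0 0; 0 0 0 0 0 0'; python3 go.py yellow pick 58
```

```text
clock: 23.2
eef_pos: [534.6, 207.9, 57.4]
eef_rot: [-3.141, -0.0, -0.279]
wrist_force: [0.2, -0.8, 1.8]
finger_gap: 43.5
finger_force: 25.0
clock: 23.95
eef_pos: [534.4, 207.9, 57.2]
eef_rot: [3.142, 0.0, -0.279]
wrist_force: [-0.5, 0.1, -0.3]
finger_gap: 93.7
finger_force: 0.0
clock: 25.7
eef_pos: [534.5, 207.9, 177.7]
eef_rot: [3.141, -0.0, 0.624]
wrist_force: [-0.4, 1.6, -0.8]
finger_gap: 93.8
finger_force: 0.0
turn units -0.0008 | after turn x,y,z units: [-4.213  7.888  2.992] rot [ 3.141 -0.     0.624] q [0.31 1.25]
```

```bash
python3 -m creep '-0.214 0.4 0 0 0 0; -0.454 0.85 0 0 0 0; -0.454 0.85 0 0 0 0; -0.454 0.85 0 0 0 0; -0.454 0.85 0 0 0 0; -0.454 0.85 0 0 0 0; -0.454 0.85 0 0 0 0; -0.454 0.85 0 0 0 0; -0.454 0.85 0 0 0 0; -0.24 0.45 0 0 0 0; -0.127 0.238 0 0 0 0; 0 0 0 0 0 0; 0 0 0 0 0 0; 0 0 0 0 0 0'; python3 go.py yellow pick 58
```

```text
clock: 27.45
eef_pos: [582.7, -145.7, 177.4]
eef_rot: [3.142, -0.0, 0.627]
wrist_force: [-0.5, 0.4, 0.3]
finger_gap: 94.0
finger_force: 0.0
turn units 0.0002 | after turn x,y,z units: [-0.009  0.017  2.984] rot [ 3.142 -0.     0.627] q [-0.31  0.64]
```

```bash
python3 -m creep '-0.01 0.01 0.5 0 0 0; 0 0 0.7 0 0 0; 0 0 0.7 0 0 0; 0 0 0.5 0 0 0; 0 0 0.4 0 0 0; 0 0 0.2 0 0 0; 0 0 0 0 0 0; 0 0 0 0 0 0'; python3 -m creep '0 0 0 0 0 0; 0 0 0 0 0 0; 0 0 0 0 0 0; 0 0 0 0 0 0; 0 0 0 0 0 0; 0 0 0 0 0 0; 0 0 0 0 0 0' 0.8 25; python3 -m creep '0 0 -0.2 0 0 0; 0 0 -0.4 0 0 0; 0 0 -0.6 0 0 0; 0 0 -0.6 0 0 0; 0 0 -0.6 0 0 0; 0 0 -0.4 0 0 0; 0 0 -0.2 0 0 0; 0 0 0 0 0 0.03; 0 0 0 0 0 0.045; 0 0 0 0 0 0.048; 0 0 0 0 0 0.048; 0 0 0 0 0 0.048; 0 0 0 0 0 0.04; 0 0 0 0 0 0.029; 0 0 0 0 0 0; 0 0 0 0 0 0';  python3 go.py yellow place 58
```

```text
clock: 28.45
eef_pos: [582.9, -147.2, 58.0]
eef_rot: [3.141, -0.001, 0.626]
wrist_force: [0.0, -0.5, -0.2]
finger_gap: 94.0
finger_force: 0.0
clock: 29.32
eef_pos: [582.5, -147.1, 57.2]
eef_rot: [-3.142, 0.0, 0.626]
wrist_force: [0.6, 0.8, -0.2]
finger_gap: 43.5
finger_force: 25.0
clock: 31.32
eef_pos: [582.4, -147.1, 177.0]
eef_rot: [-3.142, 0.001, -0.277]
wrist_force: [1.2, 0.4, -1.5]
finger_gap: 43.5
finger_force: 25.0
turn units 0.0003 | after turn x,y,z units: [-2.083 -8.203  2.975] rot [-3.142e+00  1.000e-03 -2.770e-01] q [-0.31  1.54]
```

```bash
python3 -m creep '-0.102 -0.4 0 0 0 0; -0.152 -0.6 0 0 0 0; -0.213 -0.84 0 0 0 0; -0.213 -0.84 0 0 0 0; -0.213 -0.84 0 0 0 0; -0.213 -0.84 0 0 0 0; -0.213 -0.84 0 0 0 0; -0.213 -0.84 0 0 0 0; -0.213 -0.84 0 0 0 0; -0.213 -0.84 0 0 0 0; -0.08 -0.32 0 0 0 0; -0.045 -0.163 0 0 0 0; 0 0 0 0 0 0; 0 0 0 0 0 0; 0 0 0 0 0 0';  python3 go.py yellow place 58
python3 - <<'E'
from h import *
cv2.imwrite("pics/carry3.png",manip.camera("scene")["color"][:,:,::-1])
E
```

```text
clock: 33.2
eef_pos: [593.0, 190.6, 177.3]
eef_rot: [-3.142, -0.0, -0.28]
wrist_force: [0.4, 0.1, -2.3]
finger_gap: 43.7
finger_force: 25.0
turn units -0.0006 | after turn x,y,z units: [-0.02  -0.011  2.983] rot [-3.142 -0.    -0.28 ] q [0.25 2.1 ]
```

View pics/carry3.png

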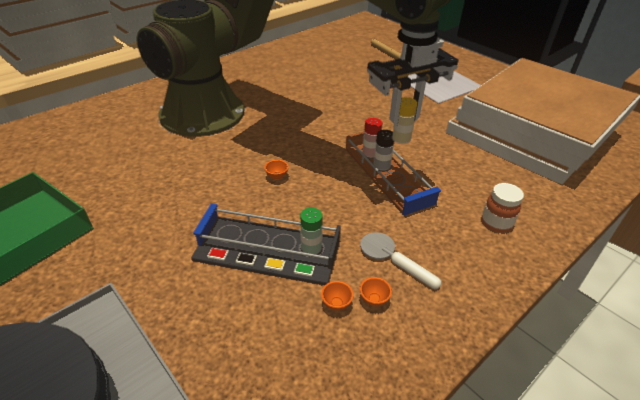

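Red (372,138) and black (384,150) stand upright in the serving rack. Yellow is held at (405,118).

```bash
python3 -m creep '-0.02 0 0.3 0 0 0; 0 0 0.5 0 0 0; 0 0 0.6 0 0 0; 0 0 0.6 0 0 0; 0 0 0.4 0 0 0; 0 0 0.2 0 0 0; 0 0 0.15 0 0 0; 0 0 0.1 0 0 0; 0 0 0.06 0 0 0; 0 0 0.04 0 0 0; 0 0 0.03 0 0 0; 0 0 0 0 0 0; 0 0 0 0 0 0; 0 0 0 0 0 0';  python3 go.py yellow place 57.4
```

```text
clock: 35.0
eef_pos: [592.1, 191.5, 58.1]
eef_rot: [-3.142, -0.0, -0.279]
wrist_force: [-0.2, 0.4, -2.2]
finger_gap: 43.6
finger_force: 25.0
turn units -0.0004 | after turn x,y,z units: [0.007 0.004 0.019] rot [-3.142 -0.    -0.279] q [0.25 2.1 ]
```

```bash
python3 -m creep '0 0 0.02 0 0 0; 0 0 0 0 0 0; 0 0 0 0 0 0' ; python3 -m creep '0 0 0 0 0 0; 0 0 0 0 0 0; 0 0 0 0 0 0; 0 0 0 0 0 0; 0 0 0 0 0 0; 0 0 0 0 0 0' 0;  python3 -m creep '0 0 -0.3 0 0 0; 0 0 -0.6 0 0 0; 0 0 -0.8 0 0 0; 0 0 -0.8 0 0 0; 0 0 -0.5 0 0 0; 0 0 0 0 0 -0.03; 0 0 0 0 0 -0.045; 0 0 0 0 0 -0.048; 0 0 0 0 0 -0.048; 0 0 0 0 0 -0.048; 0 0 0 0 0 -0.04; 0 0 0 0 0 -0.029; 0 0 0 0 0 0; 0 0 0 0 0 0'; python3 go.py green pick 58
```

```text
clock: 35.38
eef_pos: [592.1, 191.5, 57.2]
eef_rot: [-3.142, 0.0, -0.279]
wrist_force: [-0.6, -0.5, -2.1]
finger_gap: 43.6
finger_force: 25.0
clock: 36.12
eef_pos: [592.1, 191.5, 57.3]
eef_rot: [-3.142, -0.0, -0.279]
wrist_force: [0.2, 0.1, 0.4]
finger_gap: 93.6
finger_force: 0.0
clock: 37.88
eef_pos: [592.1, 191.5, 177.7]
eef_rot: [3.141, -0.0, 0.624]
wrist_force: [-0.2, -0.7, 0.7]
finger_gap: 94.1
finger_force: 0.0
turn units -0.0008 | after turn x,y,z units: [-3.652  6.701  2.992] rot [ 3.141 -0.     0.624] q [0.25 1.2 ]
```

```bash
python3 -m creep '-0.218 0.4 0 0 0 0; -0.447 0.82 0 0 0 0; -0.447 0.82 0 0 0 0; -0.447 0.82 0 0 0 0; -0.447 0.82 0 0 0 0; -0.447 0.82 0 0 0 0; -0.447 0.82 0 0 0 0; -0.447 0.82 0 0 0 0; -0.196 0.36 0 0 0 0; -0.109 0.2 0 0 0 0; 0 0 0 0 0 0; 0 0 0 0 0 0; 0 0 0 0 0 0'; python3 go.py green pick 58
```

```text
clock: 39.5
eef_pos: [630.7, -110.5, 177.4]
eef_rot: [3.142, -0.0, 0.627]
wrist_force: [0.3, -1.3, -0.8]
finger_gap: 93.7
finger_force: 0.0
turn units 0.0002 | after turn x,y,z units: [-0.009  0.018  2.984] rot [ 3.142 -0.     0.627] q [-0.23  0.71]
```

```bash
python3 -m creep '-0.01 0.01 0.5 0 0 0; 0 0 0.7 0 0 0; 0 0 0.7 0 0 0; 0 0 0.5 0 0 0; 0 0 0.4 0 0 0; 0 0 0.2 0 0 0; 0 0 0 0 0 0; 0 0 0 0 0 0'; python3 -m creep '0 0 0 0 0 0; 0 0 0 0 0 0; 0 0 0 0 0 0; 0 0 0 0 0 0; 0 0 0 0 0 0; 0 0 0 0 0 0; 0 0 0 0 0 0' 0.8 25; python3 -m creep '0 0 -0.2 0 0 0; 0 0 -0.4 0 0 0; 0 0 -0.6 0 0 0; 0 0 -0.6 0 0 0; 0 0 -0.6 0 0 0; 0 0 -0.4 0 0 0; 0 0 -0.2 0 0 0; 0 0 0 0 0 0.03; 0 0 0 0 0 0.045; 0 0 0 0 0 0.048; 0 0 0 0 0 0.048; 0 0 0 0 0 0.048; 0 0 0 0 0 0.04; 0 0 0 0 0 0.029; 0 0 0 0 0 0; 0 0 0 0 0 0';  python3 go.py green place 58
```

```text
clock: 40.5
eef_pos: [631.0, -112.0, 58.1]
eef_rot: [3.141, -0.001, 0.626]
wrist_force: [1.0, 0.9, -0.3]
finger_gap: 94.0
finger_force: 0.0
clock: 41.38
eef_pos: [630.5, -111.8, 57.3]
eef_rot: [-3.141, 0.0, 0.626]
wrist_force: [-0.2, -0.0, 0.2]
finger_gap: 43.2
finger_force: 25.0
clock: 43.38
eef_pos: [630.4, -111.9, 177.0]
eef_rot: [3.142, 0.001, -0.277]
wrist_force: [-0.1, 0.1, -1.4]
finger_gap: 43.6
finger_force: 25.0
turn units 0.0003 | after turn x,y,z units: [-1.495 -7.026  2.975] rot [ 3.142e+00  1.000e-03 -2.770e-01] q [-0.23  1.62]
```

```bash
python3 -m creep '-0.085 -0.4 0 0 0 0; -0.128 -0.6 0 0 0 0; -0.181 -0.85 0 0 0 0; -0.181 -0.85 0 0 0 0; -0.181 -0.85 0 0 0 0; -0.181 -0.85 0 0 0 0; -0.181 -0.85 0 0 0 0; -0.181 -0.85 0 0 0 0; -0.128 -0.6 0 0 0 0; -0.069 -0.326 0 0 0 0; 0 0 0 0 0 0; 0 0 0 0 0 0; 0 0 0 0 0 0';  python3 go.py green place 58
python3 - <<'E'
from h import *
cv2.imwrite("pics/carry4.png",manip.camera("scene")["color"][:,:,::-1])
E
```

```text
clock: 45.0
eef_pos: [650.6, 173.9, 177.4]
eef_rot: [-3.142, -0.0, -0.28]
wrist_force: [0.4, -0.5, -1.5]
finger_gap: 43.9
finger_force: 25.0
turn units -0.0007 | after turn x,y,z units: [-0.02  -0.019  2.984] rot [-3.142 -0.    -0.28 ] q [0.21 2.06]
```

View pics/carry4.png

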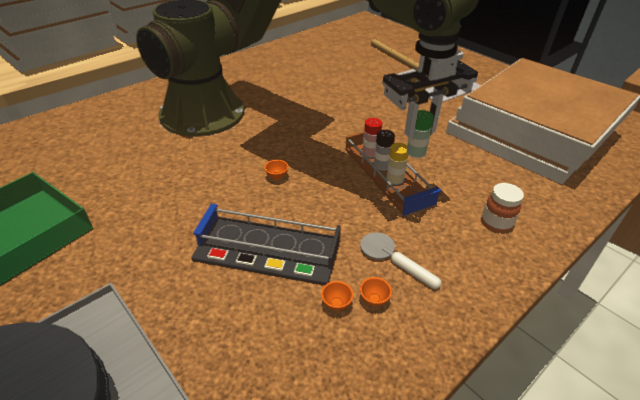

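Red, black and yellow (399,165) stand upright in the serving rack. Green is held at (422,135) over the place next to the blue end.

```bash
python3 -m creep '-0.02 -0.01 0.3 0 0 0; 0 0 0.5 0 0 0; 0 0 0.6 0 0 0; 0 0 0.6 0 0 0; 0 0 0.4 0 0 0; 0 0 0.2 0 0 0; 0 0 0.15 0 0 0; 0 0 0.1 0 0 0; 0 0 0.06 0 0 0; 0 0 0.04 0 0 0; 0 0 0.03 0 0 0; 0 0 0 0 0 0; 0 0 0 0 0 0; 0 0 0 0 0 0';  python3 go.py green place 57.4
```

```text
clock: 46.8
eef_pos: [649.8, 175.4, 58.2]
eef_rot: [-3.142, -0.0, -0.279]
wrist_force: [-0.6, 0.1, -1.7]
finger_gap: 43.4
finger_force: 25.0
turn units -0.0004 | after turn x,y,z units: [0.009 0.013 0.019] rot [-3.142 -0.    -0.279] q [0.21 2.06]
```

```bash
python3 -m creep '0 0 0.02 0 0 0; 0 0 0 0 0 0; 0 0 0 0 0 0' ; python3 -m creep '0 0 0 0 0 0; 0 0 0 0 0 0; 0 0 0 0 0 0; 0 0 0 0 0 0; 0 0 0 0 0 0; 0 0 0 0 0 0' 0;  python3 -m creep '0 0 -0.3 0 0 0; 0 0 -0.6 0 0 0; 0 0 -0.8 0 0 0; 0 0 -0.8 0 0 0; 0 0 -0.8 0 0 0; 0 0.5 -0.5 0 0 0; 0 0.8 0 0 0 0; 0 0.8 0 0 0 0; 0 0.8 0 0 0 0; 0 0.8 0 0 0 0; 0 0.8 0 0 0 0; 0 0.4 0 0 0 0; 0 0 0 0 0 0; 0 0 0 0 0 0'
python3 - <<'E'
from h import *
import go
c=manip.camera("scene");P=cloud(c);H=hsv(c);h,s,v=[H[...,i].astype(int) for i in range(3)]
m=(P[...,2]>102)&(P[...,2]<113)&(P[...,0]>440)&(P[...,0]<700)&(P[...,1]>130)&(P[...,1]<270)
col={"red":((h<6)|(h>174))&(s>170),"yellow":(abs(h-25)<6)&(s>150),"green":(abs(h-62)<14)&(s>130),"black":v<70}
for k,q in col.items():
    S=P[m&q]; S=S[np.all(abs(S-np.median(S,0))<30,1)]; d=(S.min(0)+S.max(0))[:2]/2-go.PLACE[k]; print(k,len(S),"err",d.round(1),S[:,2].mean().round(1))
cv2.imwrite("pics/end.png",cv2.resize(c["color"][80:240,280:480,::-1],None,fx=3,fy=3))
E
```

```text
clock: 47.18
eef_pos: [649.8, 175.4, 57.3]
eef_rot: [-3.142, -0.0, -0.279]
wrist_force: [1.0, 0.4, -0.4]
finger_gap: 43.6
finger_force: 25.0
clock: 47.92
eef_pos: [649.8, 175.4, 57.3]
eef_rot: [-3.142, -0.0, -0.279]
wrist_force: [-0.1, -0.2, 0.6]
finger_gap: 94.2
finger_force: 0.0
clock: 49.68
eef_pos: [595.9, -12.4, 209.2]
eef_rot: [-3.141, 0.0, -0.279]
wrist_force: [-0.4, -0.0, -0.3]
finger_gap: 94.0
finger_force: 0.0
red 116 err [ 1.1 -0.6] 106.3
yellow 176 err [ 0.6 -0.7] 106.1
green 180 err [ 0.3 -0.5] 106.0
black 149 err [-0.2 -1.9] 106.2
```

View pics/end.png

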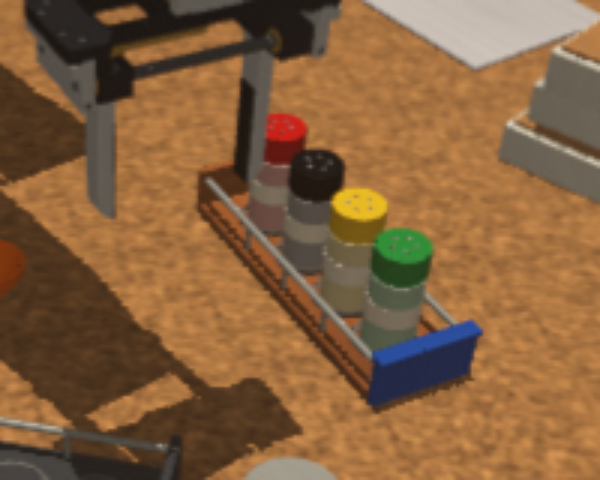

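The crop shows all four shakers upright, in the order green next to blue (400,255), then yellow, black and red (280,135), each within about 2 mm. The gripper is clear.

```bash
python3 -c "
from cell import manip
print(manip.sign_off())"
```

```text
the job is handed in; nothing more can be done
None
```

All four shakers stand upright in the serving rack in reverse order (from blue: green, yellow, black, red), within about 2 mm of their marks by camera, and I handed the job in at about 50 s; the sign-off gave no verdict.

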